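# Set the hold-downs on a folded tray

## Robot

A 7-joint arm with a two-finger parallel gripper is mounted at the origin on the work surface. World frame = base frame: x ahead of the robot, y to its left, z up, the work surface at z = 0. Lengths are in m, angles in rad, forces in N, time in s.
With the tool pointing down it reaches from about 0.4 to 0.9 m from the base axis. Payload 5.6 kg.
Tool frame: the origin (TCP) lies midway between the tips of the shut fingers; the grasp point (between the pads) lies 19 mm behind it; z points along the fingers, y is the line along which they close (so a half turn about z gives the same grasp; the last joint's range is limited). The gripper opens to 92 mm and grips with 3 to 60 N. Pads are 20 mm wide; open, the fingers measure 128 mm over their backs; the gripper's body (75 mm by 189 mm) begins 69 mm behind the grasp point.
Start: joints at [-1.181, 0.468, -0.012, 1.603, 0.006, 1.071, -0.056], TCP at [0.273, 0.59, 0.215] pointing down, gripper open.
Joint ranges: [-2.53, 2.53], [-0.31, 2.02], [-1.57, 1.55], [0.28, 2.44], [-1.29, 4.43], [0.15, 1.84], [-2.92, 2.92]. Speed limits (rad/s): [2.57, 2.57, 3.14, 3.14, 3.14, 3.14, 3.14].

## Interface

Orientations are given as a 3x3 rotation matrix whose columns are the frame's x, y, z axes.
In Python, from station import env, effector, solver, viewer, workorder, search_frame, tip_of gives the robot as it stands. Calls block until the motion is done:
- env.reach(position, orientation): joint-space move of the TCP to a pose.
- env.movel(position, frame=None, rate=0.15): straight line of the TCP; frame=None keeps the orientation; rate is the mean speed in m/s.
- env.goto_joints(angles): joint-space move.
- effector.release() and effector.grasp(squeeze=None): open the fingers fully, or close them until they stop; squeeze is the grip in N (None keeps the last).
- env.pause(seconds).
- solver.inverse_kinematics(position, orientation): joint angles nearest the present ones, or None.
- env.sense(): the state.
- viewer.read_camera(name): name is "scene" or "side" or "wrist"; returns (picture, depth): 420x560x3 uint8, red, green, blue; 420x560 float32, m along the optical axis (not along the pixel's ray), 0 where there is no reading.
- viewer.camera_info(name): a dict with "intrinsics" (3x3 intrinsics, pixels), "eye" and "rotation" of the camera in the world; the wrist camera has in their place "T_tool_cam" (4x4, takes a point from camera to tool coordinates, whose origin is the TCP and whose axes are the flange's). Camera axes: x right, y up, looking along -z (the intrinsics and any distortion apply to the point x, -y, -z); pixel columns grow to the right and rows downward; lengths in m; the calibration is good to about 2 mm. A picture is of the moment at which its call begins: read the wrist's pose just before it. camera_info takes no time and is no camera call.
A pose or a line that the arm cannot do raises env.PlanningError and nothing moves.
- workorder.finish_job(): hands the job in; it is judged then, once.
Trained networks look in the newest picture that a camera, given by its name, has taken for a name from the list of things; names that differ only in an ending like _2 or _b are one class to them, and where a whole thing is asked for, a point or a joint stands for the part that bears it (a point fixed in the world has none). Each returns a list of dicts, best first, with "score" (0 to 1); they miss things now and then, are a little off and sometimes report something else, mostly with a low value. They report only what shows in the picture. A call takes as long as a camera call. They do not tell look-alikes from the thing itself.
- search_frame(camera, name): "at" ([x, y, z] in m, in world coordinates, good to about 4 mm: the middle of the surface that is visible of it).
- tip_of(camera, name): "at" ([x, y, z] in m, in world coordinates, good to about 4 mm: a listed point, or the origin of a listed thing).
The state is a dict: "t": time; "joint_positions": joint angles; "joint_velocities": joint speeds; "tau": joint torques, N m; "ee_pos": TCP position; "tcp_rot": TCP orientation; "wrist_force": force on the tool from outside, world axes, zero at the start; "moment": the same for the moment, N m; "gripper_width": finger opening in m; "grasp_force": force on a finger pad.
Only numpy, scipy, OpenCV 4.12 (cv2) and the standard library are available. Lean on these libraries where they do the work, as an engineer would, in place of code of your own. Each camera call takes 0.05 s, during which the arm holds its last target. There are 200 camera calls.

## Task

Set three of the hold-downs along the edge of the steel tray by touching the cap of each plunger from above with the fingertips, lightly, in this order: the wide round disc, then the square, then the long narrow bar. Touch each just enough that it visibly sinks about 5 mm and stays down; never drive one to the bottom, hit a post hard or pull a plunger up. Leave the plunger with the small ball top raised, and do not disturb the loose tools and the can.

Things in the scene. Friction and masses are not known exactly. Their poses are not given: they have to be found in the camera images.
- tray: folded stainless tray, fixed: flat sheet 260 mm (its x) by 400 mm (its y), 3 mm thick, with an upright wall 30 mm high standing 40 mm in from every edge. Origin: centre of its underside, on the table. The four posts stand in a row along its -x edge, their yaw the same as the tray's, 90 mm apart, in an order that changes from start to start.
- disc_post: hold-down post of dark steel, fixed to the table; carries the plunger whose cap is a flat round disc 44 mm across and 8 mm thick. Origin: on the table surface under the plunger's axis, z up. Its 55 mm square base and its column stand on the -x side (x -81 to -26 mm); the guide tube round the plunger is 28 mm across, up to 75 mm high; no fixed part is above 75 mm. All posts have the same height.
- disc_top (a point): centre of the top of the black plastic cap (a flat round disc 44 mm across and 8 mm thick) of this post's plunger; 100 mm above the table before it is touched; it moves with the plunger. The three flat caps are level.
- disc (a joint): how far the plunger is pushed down, m: 0 as found (raised), 0.014 bottomed, negative if pulled up. Vertical slide with a soft spring and a friction guide: it starts to move at about 2.5 N, is 5 mm down at about 5 N, 7 mm at 6 N, bottoms at about 9.5 N; let go, it stays down at the depth reached, but springs back to about 5 mm if it was pushed deeper. Its rubber foot hangs about 4.5 mm above the tray's flange when raised.
- square_post: hold-down post of dark steel, fixed to the table; carries the plunger whose cap is a flat square plate 30 x 30 mm and 8 mm thick. Origin: on the table surface under the plunger's axis, z up. Its 55 mm square base and its column stand on the -x side (x -81 to -26 mm); the guide tube round the plunger is 28 mm across, up to 75 mm high; no fixed part is above 75 mm. All posts have the same height.
- square_top (a point): centre of the top of the black plastic cap (a flat square plate 30 x 30 mm and 8 mm thick) of this post's plunger; 100 mm above the table before it is touched; it moves with the plunger. The three flat caps are level.
- square (a joint): how far the plunger is pushed down, m: 0 as found (raised), 0.014 bottomed, negative if pulled up. Vertical slide with a soft spring and a friction guide: it starts to move at about 2.5 N, is 5 mm down at about 5 N, 7 mm at 6 N, bottoms at about 9.5 N; let go, it stays down at the depth reached, but springs back to about 5 mm if it was pushed deeper. Its rubber foot hangs about 4.5 mm above the tray's flange when raised.
- bar_post: hold-down post of dark steel, fixed to the table; carries the plunger whose cap is a flat narrow bar 16 mm (along x of its post) by 60 mm (along y) and 8 mm thick. Origin: on the table surface under the plunger's axis, z up. Its 55 mm square base and its column stand on the -x side (x -81 to -26 mm); the guide tube round the plunger is 28 mm across, up to 75 mm high; no fixed part is above 75 mm. All posts have the same height.
- bar_top (a point): centre of the top of the black plastic cap (a flat narrow bar 16 mm (along x of its post) by 60 mm (along y) and 8 mm thick) of this post's plunger; 100 mm above the table before it is touched; it moves with the plunger. The three flat caps are level.
- bar (a joint): how far the plunger is pushed down, m: 0 as found (raised), 0.014 bottomed, negative if pulled up. Vertical slide with a soft spring and a friction guide: it starts to move at about 2.5 N, is 5 mm down at about 5 N, 7 mm at 6 N, bottoms at about 9.5 N; let go, it stays down at the depth reached, but springs back to about 5 mm if it was pushed deeper. Its rubber foot hangs about 4.5 mm above the tray's flange when raised.
- dome_post: hold-down post of dark steel, fixed to the table; carries the plunger whose cap is a small round ball 22 mm across. Origin: on the table surface under the plunger's axis, z up. Its 55 mm square base and its column stand on the -x side (x -81 to -26 mm); the guide tube round the plunger is 28 mm across, up to 75 mm high; no fixed part is above 75 mm. All posts have the same height.
- dome_top (a point): centre of the top of the black plastic cap (a small round ball 22 mm across) of this post's plunger; 100 mm above the table before it is touched; it moves with the plunger. The three flat caps are level.
- dome (a joint): how far the plunger is pushed down, m: 0 as found (raised), 0.014 bottomed, negative if pulled up. Vertical slide with a soft spring and a friction guide: it starts to move at about 2.5 N, is 5 mm down at about 5 N, 7 mm at 6 N, bottoms at about 9.5 N; let go, it stays down at the depth reached, but springs back to about 5 mm if it was pushed deeper. Its rubber foot hangs about 4.5 mm above the tray's flange when raised.
- wire_brush: bystander: hand brush about 200 mm long lying in the tray, loose; origin at its underside
- magnet_square: bystander: small L-shaped aluminium magnet square, foot 90 x 18 x 22 mm, upright leg to 92 mm high, standing loose on the robot's side of the posts; origin: centre of the foot's underside
- level: bystander: yellow spirit level 200 mm long (its y), 24 mm wide, 45 mm high, standing loose in the tray; origin: centre of its underside
- spray_can: bystander: grey can, 52 mm across, 130 mm high, standing loose beside the row of posts; origin: centre of its underside
There are look-alikes about, which are no part of the job. What is shaped like the square_post but blue is not meant.

How it is judged:
By the outcome, as a careful person would: the job done as asked, in the order asked, and still so for the second after the job is handed in, with the robot touching nothing.
It also fails if it takes over 43 s, if anything falls off the work surface, if the arm or the gripper's body presses on something with over 40 N, if the wrist force passes 120 N, or if a joint passes its speed limit or range.

## Working session

There is one attempt and no reset: what is moved stays moved. The work goes in short steps, each a Python script; the robot and the scene stay as the last script left them, time stands still between calls to the robot, and variables do not carry over. Pictures are saved under pics/ and viewed, at most 10 in all, crops included, and the job is handed in when it is done.

```bash
mkdir -p pics; cat > h.py <<'E'
import numpy as np, cv2
from station import env, effector, solver, viewer, workorder, search_frame, tip_of
def save(cam,fn,crop=None,scale=1):
    p,d=viewer.read_camera(cam); q=p
    if crop: q=p[crop[1]:crop[3],crop[0]:crop[2]]
    q=cv2.resize(q,None,fx=scale,fy=scale,interpolation=cv2.INTER_CUBIC)
    cv2.imwrite('pics/'+fn,q[:,:,::-1]); return p,d
def cam(name):
    i=viewer.camera_info(name); K=np.array(i['intrinsics'])
    if 'T_tool_cam' in i:
        s=env.sense(); T=np.eye(4); T[:3,:3]=s['tcp_rot']; T[:3,3]=s['ee_pos']; T=T@np.array(i['T_tool_cam'])
        return K,T[:3,3],T[:3,:3]
    return K,np.array(i['eye']),np.array(i['rotation'])
def proj(name,P):
    K,e,R=cam(name); c=R.T@(np.array(P)-e); v=K@np.array([c[0],-c[1],-c[2]]); return v[:2]/v[2]
def world(name,u,v,d):
    K,e,R=cam(name); r=np.linalg.inv(K)@[u,v,1]*d; return e+R@np.array([r[0],-r[1],-r[2]])
E
python3 - <<'E'
from h import *
np.set_printoptions(precision=4,suppress=True)
for c in ['scene','side']:
    save(c,c+'1.png',scale=1.4)
    print(c,{k:v for k,v in viewer.camera_info(c).items() if k!='rotation'})
    for n in ['disc_top','square_top','bar_top','dome_top','spray_can','magnet_square','tray']:
        for r in tip_of(c,n)[:3]: print(n,np.array(r['at']),round(r['score'],2),proj(c,r['at'])*1.4)
s=env.sense();print(s['t'],s['tcp_rot'],s['wrist_force'])
E
```

```text
scene {'intrinsics': array([[397.1544,   0.    , 280.8643],
       [  0.    , 397.1544, 208.0292],
       [  0.    ,   0.    ,   1.    ]]), 'eye': array([ 0.9253, -0.0827,  0.5976])}
disc_top [0.5754 0.1004 0.0987] 0.61 [421.5424 297.0237]
square_top [0.6018 0.189  0.0991] 0.72 [500.6985 287.8282]
square_top [0.4289 0.2559 0.1028] 0.63 [477.5184 180.6387]
square_top [0.6748 0.0343 0.0007] 0.37 [405.5516 430.6559]
bar_top [ 0.5352 -0.0745  0.0976] 0.68 [263.6834 323.7311]
dome_top [0.5578 0.0096 0.102 ] 0.47 [341.4937 310.733 ]
spray_can [0.5788 0.32   0.0033] 0.74 [565.3601 289.2108]
magnet_square [ 0.41    0.0155 -0.0004] 0.76 [314.8236 276.9758]
magnet_square [0.6735 0.0314 0.0004] 0.64 [402.7821 430.7854]
magnet_square [ 0.5327 -0.0673  0.0071] 0.19 [283.1354 362.7452]
tray [0.6746 0.031  0.0012] 0.8 [402.8643 431.4361]
tray [0.5602 0.015  0.1009] 0.23 [346.8604 311.2648]
side {'intrinsics': array([[418.9968,   0.    , 279.5277],
       [  0.    , 418.9968, 204.5205],
       [  0.    ,   0.    ,   1.    ]]), 'eye': array([0.4985, 0.5962, 0.557 ])}
disc_top [0.5749 0.1016 0.0982] 0.87 [387.2637 304.4971]
square_top [0.4303 0.2567 0.0992] 0.98 [517.7907 428.5392]
square_top [0.5963 0.1911 0.0993] 0.56 [355.0143 359.4632]
square_top [0.6488 0.0464 0.0008] 0.54 [339.7794 325.6804]
bar_top [ 0.5338 -0.0763  0.1024] 0.49 [434.9914 217.7495]
dome_top [0.5575 0.0136 0.1016] 0.71 [410.6102 256.8916]
dome_top [ 0.5352 -0.0761  0.0018] 0.42 [431.402  274.2921]
spray_can [0.5823 0.3208 0.002 ] 0.84 [350.1307 525.1976]
magnet_square [0.4102 0.0169 0.001 ] 0.87 [518.5357 325.8319]
tray [0.6713 0.034  0.0019] 0.88 [325.4027 317.3366]
tray [0.557  0.0139 0.1026] 0.37 [410.9878 256.4396]
0.8 [[-0.9078  0.4195  0.0001]
 [ 0.4195  0.9078 -0.    ]
 [-0.0001  0.     -1.    ]] [0.1724 0.5142 0.8327]
```

View pics/scene1.png

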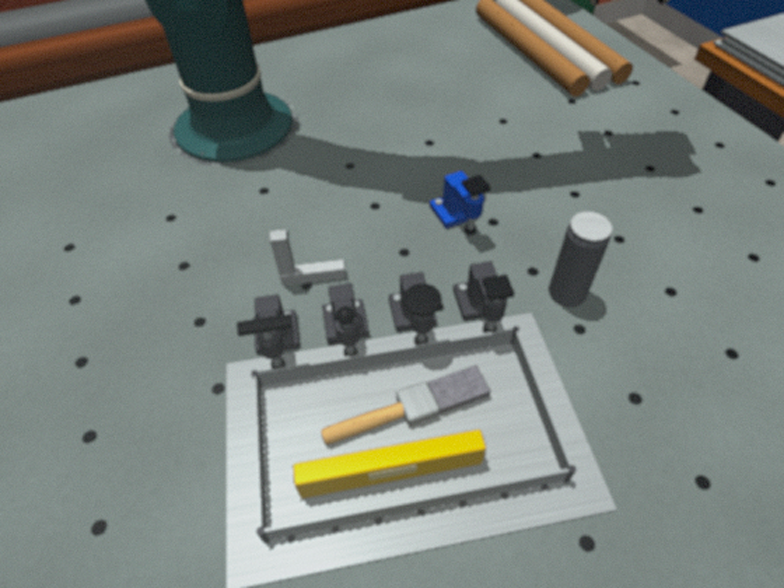

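View pics/side1.png

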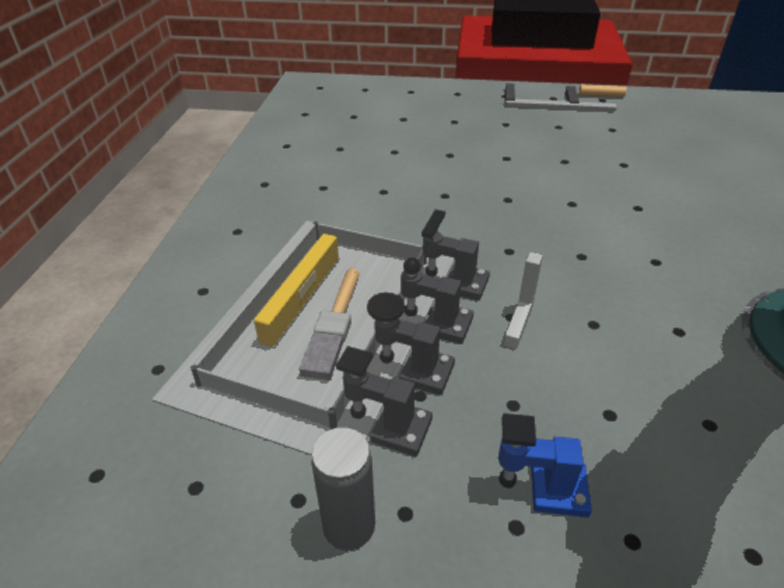

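The row along the tray's edge, in scene-picture pixels, runs bar (264,324), small ball (345,312), disc (422,297), square (497,288). There are two square candidates: the dark one at (497,288), which stands in the row on the tray, and the blue one at (477,181), which stands apart. The dark one fits. I'll confirm with a wrist view while approaching.

```bash
cat >> h.py <<'E'
np.set_printoptions(precision=4,suppress=True)
Y=np.array([.234,.972,0]);Y/=np.linalg.norm(Y);Z=np.array([0,0,-1.]);R=np.c_[np.cross(Y,Z),Y,Z]
E
python3 - <<'E'
from h import *
env.reach([0.55,0.10,0.30],R); effector.grasp(10)
env.pause(.3)
p,d=save('wrist','w1.png',scale=1.4)
for n in ['disc_top','square_top','bar_top','dome_top']:
    for r in tip_of('wrist',n)[:2]: print(n,np.array(r['at']),round(r['score'],2),proj('wrist',r['at'])*1.4)
for n,P in dict(disc=[.5771,.1005,.1],sq=[.5982,.188,.1],bar=[.535,-.0744,.1]).items():
    u=proj('wrist',P); print(n,u*1.4, end=' ')
    i,j=int(u[1]),int(u[0])
    if 0<=i<420 and 0<=j<560: print(world('wrist',u[0],u[1],d[i,j]))
s=env.sense();print(s['t'],s['ee_pos'],s['wrist_force'])
E
```

```text
disc_top [0.5733 0.1078 0.1026] 0.76 [410.2282 277.8522]
disc_top [0.5934 0.1927 0.0967] 0.47 [526.644  275.2771]
square_top [0.4271 0.2575 0.0957] 0.72 [584.4917  12.4502]
square_top [0.5972 0.1927 0.099 ] 0.7 [528.1724 280.8869]
bar_top [ 0.5339 -0.074   0.102 ] 0.7 [158.9536 283.0728]
bar_top [0.5547 0.0151 0.1009] 0.56 [282.8029 281.8719]
dome_top [0.5536 0.0152 0.1007] 0.84 [282.5544 280.4089]
disc [401.7268 283.8958] [0.5767 0.1006 0.1014]
sq [522.5609 283.9799] [0.5979 0.1878 0.1008]
bar [160.1433 283.8223] [ 0.535  -0.0744  0.1001]
4.7417 [0.55 0.1  0.3 ] [-0.0539  0.6648  0.7192]
```

View pics/w1.png

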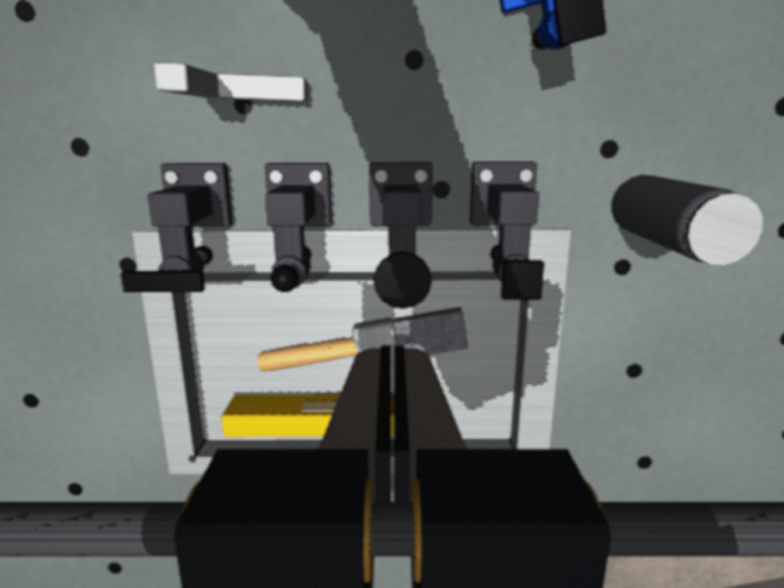

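The wrist picture shows disc (402,279), dark square (522,279), bar (163,281) and ball (285,277) in one row. The blue look-alike is at top right (560,20), apart from the row. Heights come out at about 100 mm, as stated. Next is the disc, lowered under force control.

```bash
cat >> h.py <<'E'
def fz(n=4):
    v=[]
    for _ in range(n): v.append(env.sense()['wrist_force'][2]); env.pause(.02)
    return np.mean(v)
def press(xy,stop=5.2,zmin=.0915):
    env.reach([*xy,.135],R); env.movel([*xy,.106],rate=.05); env.pause(.15)
    b=fz(8); z=.106; zc=None; log=[]; t0=env.sense()['t']
    while z>zmin:
        z-=.0005 if zc else .001
        env.movel([*xy,z],rate=.02); f=fz(3)-b; zz=env.sense()['ee_pos'][2]; log.append((round(zz*1e3,2),round(f,2)))
        if zc is None and f>1.2: zc=zz
        if f>=stop or (zc and zc-zz>.0065): break
    env.movel([*xy,.135],rate=.06)
    print('b',b,'dt',env.sense()['t']-t0,'contact',zc,log,'t',env.sense()['t'])
E
python3 - <<'E'
from h import *
save('wrist','w2.png',crop=(300,120,480,260),scale=4)
press([.5757,.1009])
E
```

```text
b -0.033315009710777194 dt 6.550000000000001 contact 0.09910212698212353 [(np.float64(105.01), np.float64(-0.56)), (np.float64(103.9), np.float64(0.32)), (np.float64(102.94), np.float64(-0.17)), (np.float64(101.97), np.float64(-0.1)), (np.float64(100.96), np.float64(-0.1)), (np.float64(100.05), np.float64(0.56)), (np.float64(99.1), np.float64(1.48)), (np.float64(98.65), np.float64(2.73)), (np.float64(98.08), np.float64(3.29)), (np.float64(97.54), np.float64(3.08)), (np.float64(97.03), np.float64(3.27)), (np.float64(96.53), np.float64(3.26)), (np.float64(96.04), np.float64(3.98)), (np.float64(95.54), np.float64(4.39)), (np.float64(95.02), np.float64(4.54)), (np.float64(94.53), np.float64(4.26)), (np.float64(94.01), np.float64(4.7)), (np.float64(93.54), np.float64(4.8)), (np.float64(93.1), np.float64(5.39))] t 13.0667
```

View pics/w2.png

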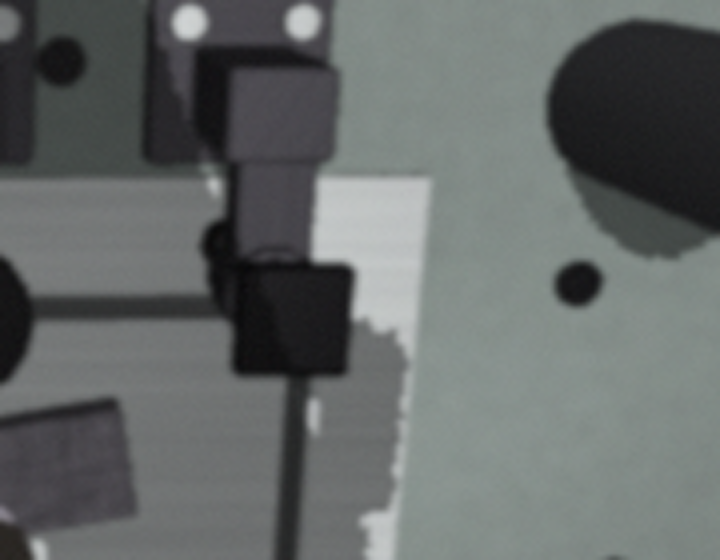

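The crop shows the dark-steel post with a black square plate (centre 293,320) over the tray's flange, so it is the right one. The disc sank about 5–5.5 mm. Next are the square and the bar.

```bash
python3 - <<'E'
from h import *
press([.5967,.1884])
press([.5342,-.0735])
env.movel([.5342,-.0735,.2],rate=.15)
env.reach([0.53,0.08,0.30],R)
p,d=save('side','s2.png',crop=(220,130,370,330),scale=3)
P,D=viewer.read_camera('wrist')
for n,Q in dict(disc=[.575,.101,.095],sq=[.5962,.1886,.095],bar=[.534,-.073,.095]).items():
    u=proj('wrist',Q); i,j=int(u[1]),int(u[0]); m=np.median(D[i-3:i+4,j-3:j+4]); print(n,u,world('wrist',*u,m))
print(env.sense()['t'])
E
```

```text
b -0.2639516813009659 dt 5.933399999999999 contact 0.09914275320529625 [(np.float64(104.96), np.float64(0.57)), (np.float64(103.94), np.float64(0.37)), (np.float64(102.96), np.float64(0.33)), (np.float64(101.95), np.float64(0.6)), (np.float64(100.96), np.float64(0.34)), (np.float64(100.09), np.float64(0.74)), (np.float64(99.14), np.float64(2.11)), (np.float64(98.66), np.float64(2.9)), (np.float64(98.09), np.float64(3.28)), (np.float64(97.53), np.float64(3.78)), (np.float64(97.03), np.float64(3.65)), (np.float64(96.53), np.float64(3.12)), (np.float64(96.01), np.float64(4.12)), (np.float64(95.56), np.float64(4.6)), (np.float64(95.05), np.float64(4.83)), (np.float64(94.54), np.float64(5.0)), (np.float64(94.05), np.float64(5.33))] t 20.4667
b -0.0014091701467292272 dt 6.25 contact 0.09804343798346297 [(np.float64(105.01), np.float64(-0.34)), (np.float64(103.95), np.float64(-0.25)), (np.float64(102.94), np.float64(0.26)), (np.float64(101.97), np.float64(-0.47)), (np.float64(100.97), np.float64(0.14)), (np.float64(100.03), np.float64(0.36)), (np.float64(99.05), np.float64(1.03)), (np.float64(98.04), np.float64(2.02)), (np.float64(97.57), np.float64(3.28)), (np.float64(97.05), np.float64(3.5)), (np.float64(96.51), np.float64(3.58)), (np.float64(96.05), np.float64(3.77)), (np.float64(95.51), np.float64(3.88)), (np.float64(95.02), np.float64(4.19)), (np.float64(94.52), np.float64(4.53)), (np.float64(94.01), np.float64(4.44)), (np.float64(93.56), np.float64(4.51)), (np.float64(93.04), np.float64(5.31))] t 28.7833
disc [312.2762 213.4716] [0.5753 0.101  0.0942]
sq [397.2379 213.3931] [0.5965 0.1888 0.0943]
bar [144.1177 214.5898] [ 0.5342 -0.0734  0.0941]
30.225
```

View pics/s2.png

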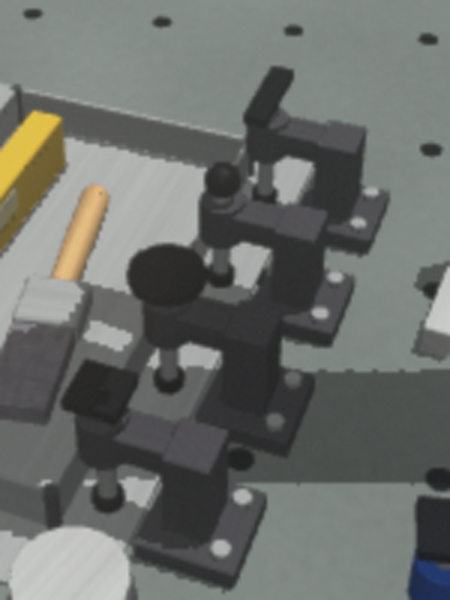

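The side crop shows the disc (167,275), square (100,390) and bar (270,95) sunk, each cap reading about 94 mm high. The ball (222,180) is still raised, and the tools and can are where they were. I'm handing in.

```bash
python3 -c "
from h import *
print(workorder.finish_job())"
```

```text
the job is handed in; nothing more can be done
None
```

I pressed the disc, square and bar plungers down about 5–6 mm each, in that order. They stayed down, the ball-top plunger is still raised, the loose tools and can look undisturbed, and I handed the job in at about 30 s.

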